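# Flip the hex key and tighten the cartridge clamp with its long arm

### The arm

A 6-joint arm with a two-finger parallel gripper is mounted at the origin on a cart in front of the work surface, level with it; the furniture and walls round the work are solid. World frame = base frame: x ahead of the robot, y to its left, z up, the work surface at z = 0. Lengths are in m, angles in rad, forces in N, time in s.
With the tool pointing down it reaches from about 0.425 to 0.925 m from the base axis. Payload 12.5 kg.
Tool frame: the origin (TCP) lies at the very end of the fingers, on their centre line; the grasp point (between the pads) lies 19 mm behind it; z points along the fingers, y is the line along which they close (so a half turn about z gives the same grasp; the last joint's range is limited). The gripper opens to 85 mm and grips with 20 to 120 N. Pads are 22 mm wide; open, the fingers measure 114 mm over their backs; the gripper's body (76 mm by 85 mm) begins 54 mm behind the grasp point. The pads swing forward as they close: fully open they stand 13 mm farther back than shut.
Start: joints at [1.15, 0.491, 1.559, -0, 1.092, -0.106], TCP at [0.193, 0.594, 0.231] pointing down, gripper open.
Joint ranges: [-3.1, 3.1], [-0.84, 2.19], [0.05, 2.79], [-1.13, 4.28], [0.06, 2.93], [-2.69, 2.69]. Speed limits (rad/s): [2.22, 2.22, 2.79, 3.14, 3.14, 3.14].

### API

Orientations are given as a rotation vector (axis times angle).
In Python, from station import sense, camera, finish_job, look_for gives the robot as it stands.
- The arm moves only by the tool step_arm, never from a script. Its argument "moves" is one flat list of numbers, 6 for each row, row after row: the shift along the tool's x, y, z in m, then the turn, a rotation vector about the tool's x, y, z in rad. A call has 1 to 20 rows; each row is the pose to reach, as a shift and turn from the pose commanded when the call began, along the tool's axes at that moment; what a row does not reach only later rows make up. A row lasts 1/12 s, in which the tool goes at most 41.7 mm and 7.16 degrees, less where a joint would pass 70% of its speed; a pose out of reach is approached as far as the arm can. A call with a gripper value outside its range is refused whole. "hand" is the closure, from 0 (fully open) to 1 (shut), set as the call begins (left out, the last holds). The fingers move at their own pace and stop on an object; "grip_force" is the grip in N (left out, the last holds). Time passes only in rows, so rows that repeat a pose let the fingers close. It gives the time, the measured TCP pose, the force, the opening and the grip force at its end, in the units of the state.
- sense(): the state, without advancing time (a new reading comes with each control period).
- camera(name): name is "side" or "top" or "wrist"; returns a dict with "image" (384x512x3 uint8, red, green, blue), "camera_matrix" (3x3 intrinsics, pixels), "world_to_cam" (4x4, takes a point from world to camera coordinates). Camera axes: x right, y up, looking along -z (the intrinsics and any distortion apply to the point x, -y, -z); pixel columns grow to the right and rows downward; lengths in m; the calibration is good to about 2 mm. The wrist camera is an equidistant fisheye: a pixel r from the principal point sees the ray r / f radians off the axis. A picture is of the moment at which its call begins. There is no depth.
- finish_job(): hands the job in; it is judged then, once.
Trained networks look in a picture, given as the dict that the camera call returned (one of the last four; its "shot" number tells which), for a name from the list of things; names that differ only in an ending like _2 or _b are one class to them, and where a whole thing is asked for, a point or a joint stands for the part that bears it (a point fixed in the world has none). Each returns a list of dicts, best first, with "p" (0 to 1); they miss things now and then, are a little off and sometimes report something else, mostly with a low value. They report only what shows in the picture. A call takes as long as a camera call. They do not tell look-alikes from the thing itself.
- look_for(target, picture): "bbox" ([left, top, right, bottom] in pixels, round what is visible of it).
The state is a dict: "time_s": time; "joint_pos": joint angles; "joint_velocities": joint speeds; "effort": joint torques, N m; "ee_pos": TCP position; "ee_rot": TCP orientation; "force": force on the tool from outside, world axes, zero at the start; "wrist_torque": the same for the moment, N m; "width": opening from 0.0 (shut) to 1.0 (fully open); "grip_force": force on a finger pad.
Only numpy, scipy, OpenCV 4.12 (cv2) and the standard library are available. Lean on these libraries where they do the work, as an engineer would, in place of code of your own. Each camera call takes 0.05 s, during which the arm holds its last target. There are 200 camera calls.

### The job

The big L-shaped hex key stands with its long arm in the clamp's screw. Lift it out, flip it and seat its short arm fully in the screw's socket, then push on the outer half of the long arm to turn the stiff screw clockwise (seen from above) until it comes up solid against its stop. Leave the key seated in the screw, and do not disturb the meter, the bottle or the dish.

Things in the scene. Friction and masses are not known exactly. Their poses are not given: they have to be found in the camera images.
- key_bend (a point): Middle of the bend of the loose dark-steel hex key (17 mm across flats, about 0.2 kg), on the bar's centre line. Key axes: short arm along +x, long arm along -z, two flats of each arm facing +y and -y: pinch it 17 mm wide along y, on an arm or on the bend from outside along the (1,0,-1) diagonal. The arms' centre lines cross (the corner) at (-6.2, 0, +6.2) mm from this point.
- key_long_tip (a point): Centre of the end face of the key's long arm, 150 mm from the corner; axes as key_bend. At the start this end stands in the socket, the arm nearly upright (lean up to 0.1 rad) and the short arm level on top.
- key_short_tip (a point): Centre of the end face of the key's short arm, 64 mm from the corner; axes as key_bend. Hex edges of both arms lie in the key's x-z plane, so a flip of 90 degrees about the key's y axis keeps the hex in step with the socket.
- socket (a point): Centre of the floor of the hex socket in the steel cap screw, 49 mm above the table, on the screw's upright axis; z up, turns with the screw. Head 34 mm across, top 73 mm above the table; socket 24 mm deep, about 0.8 mm play each side, 2 mm lead-in. The hex fits every 60 degrees; its corners lie along this frame's y axis and every 60 degrees from it.
- screw (a joint): Turn of the screw, rad, growing clockwise from above. Stiff: about 0.8 N m of friction (more when turned fast); stays where left. Starts at 0, solid stop at 1.0, where the red lug under the head meets the red pin on the clamp. The key has about 0.1 rad of play in the socket.
- clamp: Blue and aluminium saddle clamp, fixed to the table, base plate 120 x 190 x 8 mm; origin on the table under the screw's axis. The white filter cartridge (46 mm thick, 238 mm long) lies along its x, 66 mm from the screw towards -y, under a strap whose top is 65 mm above the table. Nothing stands within 150 mm on its +y side.
- water_meter: Bystander: small white water meter, 27 by 145 by 16 mm, lying; origin at the centre of its underside.
- bottle: Bystander: white sample bottle with blue cap, 46 mm thick, 99 mm high; origin at the centre of its underside.
- dish: Bystander: petri dish, 60 mm wide, 15 mm high; origin at the centre of its underside.
Things that resemble listed ones, but are neither listed nor needed, are in the scene too. Of the things shaped like the part that bears key_bend, the dark steel one is meant.

How it is judged:
By the outcome, as a careful person would: the job done as asked, in the order asked, and still so for the second after the job is handed in, with the robot touching nothing.
It also fails if it takes over 64 s, if anything falls off the work surface, if the arm or the gripper's body presses on something with over 40 N, if the wrist force passes 120 N, or if a joint passes its speed limit or range.

## Working session

There is one attempt and no reset: what is moved stays moved. The work goes in short steps, Python scripts to look and compute and a tool call to move; the robot and the scene stay as the last step left them, time stands still between calls to the robot, and variables do not carry over. Pictures are saved under pics/ and viewed, at most 10 in all, crops included, and the job is handed in when it is done.

Besides the shell and the picture viewer there is one more tool, called as a command line: name --argument value ..., lists and objects as JSON in quotes. step_arm: Moves the arm, as the interface text tells. Its arguments: {"type":"object","properties":{"moves":{"type":"array","items":{"type":"number"}},"hand":{"type":"number"},"grip_force":{"type":"number"}},"required":["moves"]}

```bash
mkdir -p pics; ls
cat > h.py <<'E'
import numpy as np, cv2
from scipy.spatial.transform import Rotation as R
from station import sense, camera, look_for
def save(c,n): cv2.imwrite('pics/'+n,c['image'][:,:,::-1])
def ray(c,u,v):
    K=c['camera_matrix'];W=c['world_to_cam'];x=(u-K[0,2])/K[0,0];y=(v-K[1,2])/K[1,1]
    d=np.array([x,-y,-1.]);Rw=W[:3,:3].T
    return -Rw@W[:3,3], Rw@d/np.linalg.norm(d)
def atz(c,u,v,z):
    o,d=ray(c,u,v);return o+d*(z-o[2])/d[2]
def tri(rs):
    A=sum(np.eye(3)-np.outer(d,d) for o,d in rs);b=sum((np.eye(3)-np.outer(d,d))@o for o,d in rs)
    return np.linalg.solve(A,b)
def proj(c,p):
    W=c['world_to_cam'];q=W[:3,:3]@np.asarray(p)+W[:3,3];K=c['camera_matrix']
    return np.array([K[0,2]+K[0,0]*q[0]/-q[2],K[1,2]+K[1,1]*-q[1]/-q[2]])
E
python3 - <<'E'
from h import *
s=sense();print({k:np.round(v,3) for k,v in s.items()})
ims=[]
for n in('side','top'):
    c=camera(n);save(c,n+'0.png')
    print(n,c['camera_matrix'].round(1).tolist(),(-c['world_to_cam'][:3,:3].T@c['world_to_cam'][:3,3]).round(3))
    for t in('key_bend','key_long_tip','key_short_tip','socket','screw','clamp','water_meter','bottle','dish'):
        print(t,[(np.round(r['bbox']).tolist(),round(r['p'],2)) for r in look_for(t,c)[:4]])
E
```

```text
pics
{'time_s': np.float64(0.0), 'joint_pos': array([ 1.15 ,  0.492,  1.559, -0.   ,  1.092, -0.106]), 'joint_velocities': array([-0.002,  0.001,  0.001, -0.   ,  0.001,  0.   ]), 'effort': array([-1.0000e-03, -6.1844e+01, -2.6160e+01, -0.0000e+00,  4.0000e-03,
        0.0000e+00]), 'ee_pos': array([0.193, 0.594, 0.231]), 'ee_rot': array([-4.920e-01, -3.102e+00,  2.000e-03]), 'force': array([ 0.381,  0.395, -0.355]), 'wrist_torque': array([ 0.011, -0.011, -0.045]), 'grip_force': np.float64(0.0), 'width': np.float64(1.001)}
side [[459.6, 0.0, 246.4], [0.0, 459.6, 194.0], [0.0, 0.0, 1.0]] [ 0.031 -1.23   0.876]
key_bend [([258.0, 202.0, 300.0, 220.0], 0.79), ([248.0, 182.0, 259.0, 217.0], 0.76), ([172.0, 214.0, 214.0, 234.0], 0.67)]
key_long_tip [([245.0, 185.0, 261.0, 217.0], 0.71), ([262.0, 203.0, 298.0, 219.0], 0.69), ([173.0, 213.0, 211.0, 234.0], 0.65)]
key_short_tip [([263.0, 200.0, 298.0, 217.0], 0.68), ([169.0, 212.0, 214.0, 232.0], 0.68)]
socket []
screw [([245.0, 215.0, 252.0, 226.0], 0.61)]
clamp []
water_meter [([273.0, 273.0, 282.0, 307.0], 0.72)]
bottle [([329.0, 227.0, 3
[... 215 characters left out ...]
.0, 130.0], 0.71), ([211.0, 109.0, 236.0, 160.0], 0.69), ([253.0, 173.0, 283.0, 190.0], 0.58)]
key_long_tip [([194.0, 214.0, 226.0, 268.0], 0.87), ([250.0, 175.0, 282.0, 185.0], 0.81), ([212.0, 106.0, 233.0, 156.0], 0.64)]
key_short_tip [([210.0, 110.0, 232.0, 159.0], 0.8), ([255.0, 174.0, 284.0, 188.0], 0.77), ([198.0, 215.0, 227.0, 270.0], 0.77), ([328.0, 185.0, 371.0, 205.0], 0.2)]
socket [([248.0, 182.0, 262.0, 190.0], 0.5)]
screw [([250.0, 180.0, 261.0, 191.0], 0.59)]
clamp [([239.0, 153.0, 301.0, 226.0], 0.96), ([250.0, 174.0, 283.0, 185.0], 0.6)]
water_meter [([326.0, 184.0, 372.0, 205.0], 0.58)]
bottle [([316.0, 106.0, 335.0, 128.0], 0.57)]
dish [([147.0, 198.0, 165.0, 220.0], 0.75)]
```

View pics/side0.png

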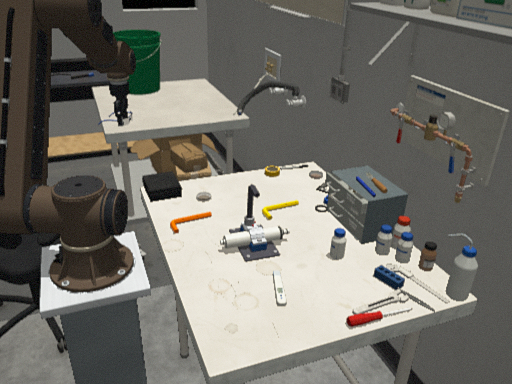

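View pics/top0.png

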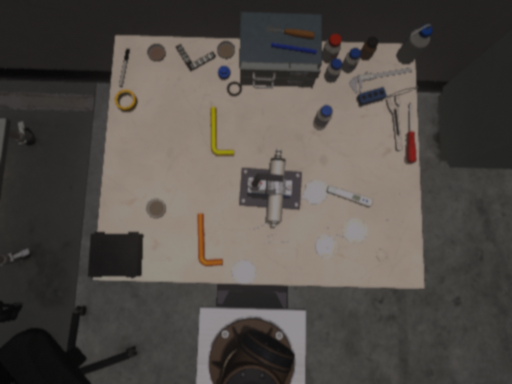

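Run:
```python
from h import *
c=camera('top');s=camera('side')
a=cv2.resize(c['image'][145:230,230:310],None,fx=7,fy=7,interpolation=cv2.INTER_CUBIC)[:, :, ::-1]
b=cv2.resize(s['image'][175:265,215:295],None,fx=6.6,fy=6.6,interpolation=cv2.INTER_CUBIC)[:, :, ::-1]
a=cv2.convertScaleAbs(a,alpha=1.8,beta=10);b=cv2.convertScaleAbs(b,alpha=1.8,beta=10)
cv2.imwrite('pics/topc.png',a);cv2.imwrite('pics/sidec.png',b)
np.savez('cams.npz',tK=c['camera_matrix'],tW=c['world_to_cam'],sK=s['camera_matrix'],sW=s['world_to_cam'])
print(c['world_to_cam'].round(3),s['world_to_cam'].round(3))
```

```text
[[ 0.029 -1.     0.01  -0.014]
 [ 0.987  0.03   0.157 -0.517]
 [-0.157  0.005  0.988 -1.113]
 [ 0.     0.     0.     1.   ]] [[ 0.937 -0.35   0.017 -0.475]
 [ 0.152  0.45   0.88  -0.221]
 [-0.316 -0.821  0.475 -1.417]
 [ 0.     0.     0.     1.   ]]
```

View pics/topc.png

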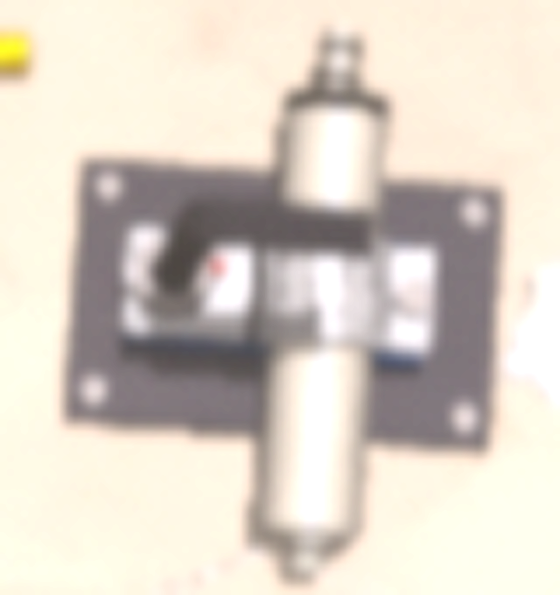

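View pics/sidec.png

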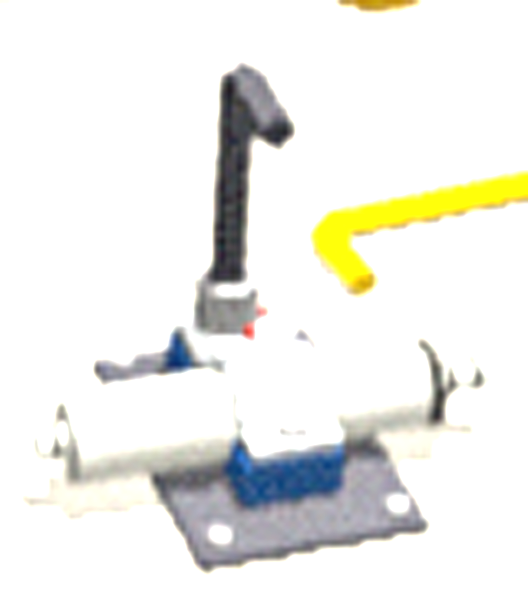

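Top: candidates for the key are the orange L (207,240), the yellow L (222,130) and the dark L (268,182), which stands in the clamp. The crops confirm the dark one: its bend is at about (257,174) with the short arm pointing right (‑y) to (284,178). In the side view the bend is at (251,187) and the tip at (258,195). Next I fit a key model to both pictures.

```bash
cat > fit.py <<'E'
from h import *
from scipy.optimize import minimize
RV=17/np.sqrt(3)/1000
def prism(a,b,y,e):  # hex prism from a to b; flats facing y, edges along e
    ang=np.arange(6)*np.pi/3
    ring=RV*(np.cos(ang)[:,None]*e+np.sin(ang)[:,None]*y)
    return np.vstack([a+ring,b+ring])
def keypts(p):  # p: tip x,y, yaw of short arm, lean about key y, lean about key x
    Rk=R.from_euler('ZYX',p[2:5]).as_matrix();X,Y,Z=Rk.T
    tip=np.array([p[0],p[1],.049]);c=tip+.150*Z
    m=.012
    return [prism(tip+.024*Z,c-m*Z,Y,X),prism(c+m*X,c+.064*X,Y,Z),np.vstack([prism(c-m*Z,c-m*Z,Y,X),prism(c+m*X,c+m*X,Y,Z)])],Rk,c
U=6
def mask(c,polys,projf,roi):
    l,t,r,b=roi;M=np.zeros(((b-t)*U,(r-l)*U),np.uint8)
    for P in polys:
        q=np.array([projf(c,x) for x in P]);q=(q-[l,t]+.5)*U
        cv2.fillConvexPoly(M,cv2.convexHull((q*16).astype(np.int32)),1,shift=4)
    return M
def cost(p,views,model=keypts):
    polys=model(p)[0];tot=0
    for c,roi,projf,I in views:
        M=mask(c,polys,projf,roi);k=np.ones((3,3),np.uint8)
        O=cv2.dilate(M,k,iterations=9)-cv2.dilate(M,k,iterations=2);
        E=cv2.erode(M,k,iterations=3)
        if E.sum()<50:return 1e3
        tot+=np.minimum(I[E>0],120).mean()-np.minimum(I[O>0],120).mean()
    return tot
def view(c,roi,projf=proj,gain=1.):
    l,t,r,b=roi;I=cv2.cvtColor(c['image'],cv2.COLOR_RGB2GRAY)[t:b,l:r].astype(np.float32)*gain
    return c,roi,projf,cv2.resize(I,None,fx=U,fy=U,interpolation=cv2.INTER_LINEAR)
def fit(p0,views,model=keypts,steps=(.004,.004,.1,.04,.04)):
    best=None
    for k in range(6):
        rng=np.random.default_rng(k);p=np.array(p0)+(k>0)*rng.normal(0,.5,len(p0))*steps
        S=np.vstack([p]+[p+np.eye(len(p))[i]*steps[i] for i in range(len(p))])
        r=minimize(cost,p,args=(views,model),method='Nelder-Mead',options=dict(initial_simplex=S,maxiter=400,xatol=1e-4,fatol=1e-2))
        print(k,round(r.fun,2),r.x.round(4))
        if best is None or r.fun<best.fun:best=r
    return best.x
E
python3 - <<'E'
from fit import *
c=camera('top');s=camera('side')
cr=lambda x,y:(230+x/7,145+y/7)
print('plate',[atz(c,*cr(*q),.008).round(3).tolist() for q in [(82,160),(500,190),(490,450),(65,418)]])
p0=atz(c,*cr(180,285),.073);print('scr top',p0, 'side',atz(s,215+228/6.6,175+290/6.6,.073))
tc=tri([ray(c,*cr(378,230)),ray(s,215+285/6.6,175+130/6.6)]);print('stip',tc)
T=view(c,(235,155,300,205),gain=1.5);S=view(s,(235,170,280,235),gain=1.5)
for v,n in((T,'t'),(S,'s')): print(n,np.percentile(v[3],[2,10,30,60]))
p=fit([p0[0],p0[1],-1.57,0,0],[T,S]);np.save('p.npy',p)
_,Rk,cn=keypts(p);print('fit',p,'corner',cn,'stip',cn+.064*Rk[:,0],'bend',cn+Rk@[.0062,0,-.0062])
out=[]
for v in(T,S):
    M=mask(v[0],keypts(p)[0],proj,v[1]);im=cv2.cvtColor(np.clip(v[3],0,255).astype(np.uint8),cv2.COLOR_GRAY2BGR)
    cs,_=cv2.findContours(M,cv2.RETR_EXTERNAL,cv2.CHAIN_APPROX_NONE);cv2.drawContours(im,cs,-1,(0,0,255),1)
    out.append(cv2.copyMakeBorder(im,0,400-im.shape[0],0,0,cv2.BORDER_CONSTANT))
cv2.imwrite('pics/fit.png',np.hstack(out))
E
```

```text
plate [[0.576, 0.046, 0.008], [0.568, -0.142, 0.008], [0.451, -0.139, 0.008], [0.459, 0.049, 0.008]]
scr top [5.09989528e-01 4.90836033e-04 7.30000000e-02] side [ 0.51283165 -0.01055593  0.073     ]
stip [ 0.51437502 -0.0727396   0.19665903]
t [ 62.25        83.36458588  97.40625    170.25      ]
s [ 47.90625    126.3125     317.875      344.01040649]
0 -84.26 [ 0.5137  0.0058 -1.7214  0.0536 -0.0503]
1 -84.31 [ 0.515   0.0063 -1.6961  0.0587 -0.0342]
2 -83.88 [ 0.5128  0.0055 -1.7364  0.0487 -0.062 ]
3 -84.26 [ 0.5155  0.0067 -1.6896  0.0613 -0.0283]
4 -84.15 [ 0.513   0.006  -1.7283  0.054  -0.057 ]
5 -84.31 [ 0.5136  0.0059 -1.7252  0.0568 -0.0512]
fit [ 0.51498853  0.0062667  -1.69606931  0.05865672 -0.0341543 ] corner [ 0.51897248 -0.00309276  0.1986547 ] stip [ 0.51098971 -0.06648202  0.19490282] bend [ 0.51803448 -0.00884674  0.19210551]
```

View pics/fit.png

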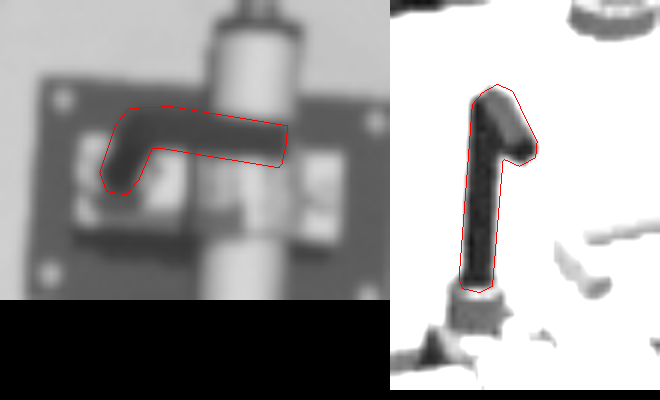

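The fit matches both silhouettes: tip at (0.515, 0.006), lean about 0.06 and yaw −1.70. The plate midline (x≈0.5135) agrees. Next I work out the pre-grasp.

```bash
cat > go.py <<'E'
from h import *
def delta(P,Rt,base=None):
    s=sense();Rc=R.from_rotvec(s['ee_rot']) if base is None else R.from_matrix(base[1]);p=s['ee_pos'] if base is None else base[0]
    d=Rc.inv().apply(np.asarray(P)-p);r=(Rc.inv()*R.from_matrix(Rt)).as_rotvec()
    return np.concatenate([d,r]).round(4).tolist()
def tool_of(Rk):  # tool rotation for bend grasp, key rotation Rk
    z=Rk@np.array([1,0,-1])/2**.5;y=Rk[:,1];return np.c_[np.cross(y,z),y,z]
def st():
    s=sense();print('t',s['time_s'],'q',s['joint_pos'].round(2),'p',s['ee_pos'].round(4),'r',s['ee_rot'].round(3),'F',s['force'].round(1),'M',s['wrist_torque'].round(2),'w',round(float(s['width']),3),'g',round(float(s['grip_force']),1));return s
E
python3 - <<'E'
from go import *;from fit import keypts
p=np.load('p.npy');_,Rk,c=keypts(p);Rt=tool_of(Rk);b=c+Rk@[.0062,0,-.0062]
P=b+(.019-.10)*Rt[:,2];print(P,R.from_matrix(Rt).as_rotvec());print(delta(P,Rt))
E
```

```text
[0.52669973 0.04430855 0.25260698] [ 1.92228815  1.72114079 -0.76426658]
[-0.4871, -0.4198, -0.0213, 0.5261, -0.5825, 1.3017]
```

step_arm --moves '[-0.487,-0.42,-0.021,0.526,-0.582,1.302,-0.487,-0.42,-0.021,0.526,-0.582,1.302,-0.487,-0.42,-0.021,0.526,-0.582,1.302,-0.487,-0.42,-0.021,0.526,-0.582,1.302,-0.487,-0.42,-0.021,0.526,-0.582,1.302,-0.487,-0.42,-0.021,0.526,-0.582,1.302,-0.487,-0.42,-0.021,0.526,-0.582,1.302,-0.487,-0.42,-0.021,0.526,-0.582,1.302,-0.487,-0.42,-0.021,0.526,-0.582,1.302,-0.487,-0.42,-0.021,0.526,-0.582,1.302,-0.487,-0.42,-0.021,0.526,-0.582,1.302,-0.487,-0.42,-0.021,0.526,-0.582,1.302,-0.487,-0.42,-0.021,0.526,-0.582,1.302,-0.487,-0.42,-0.021,0.526,-0.582,1.302,-0.487,-0.42,-0.021,0.526,-0.582,1.302,-0.487,-0.42,-0.021,0.526,-0.582,1.302,-0.487,-0.42,-0.021,0.526,-0.582,1.302,-0.487,-0.42,-0.021,0.526,-0.582,1.302,-0.487,-0.42,-0.021,0.526,-0.582,1.302,-0.487,-0.42,-0.021,0.526,-0.582,1.302]' --hand 0.45

```text
time_s: 2.87
ee_pos: [0.5262, 0.0452, 0.2523]
ee_rot: [1.922, 1.722, -0.764]
force: [-0.3, 0.5, -0.0]
width: 0.552
grip_force: 0.0
```

Run:
```python
from go import *;from fit import keypts
s=st();c=camera('wrist');print(c['camera_matrix'].round(1).tolist(),(-c['world_to_cam'][:3,:3].T@c['world_to_cam'][:3,3]).round(4))
def fproj(c,p):
    W=c['world_to_cam'];q=W[:3,:3]@np.asarray(p)+W[:3,3];v=np.array([q[0],-q[1],-q[2]]);r=np.hypot(v[0],v[1]);th=np.arctan2(r,v[2]);K=c['camera_matrix']
    return np.array([K[0,2]+K[0,0]*th*v[0]/r,K[1,2]+K[1,1]*th*v[1]/r])
p=np.load('p.npy');polys,Rk,cn=keypts(p)
im=cv2.resize(c['image'][:,:,::-1],None,fx=1.5,fy=1.5)
for P in polys:
    q=np.array([fproj(c,x) for x in P]);h=cv2.convexHull(((q+.5)*1.5).astype(np.int32));cv2.polylines(im,[h],True,(0,0,255),1)
cv2.imwrite('pics/w1.png',im)
```

```text
t 2.8667 q [ 0.26  0.49  1.69 -0.67  1.36  0.65] p [0.5262 0.0452 0.2523] r [ 1.922  1.722 -0.764] F [-0.3  0.5 -0. ] M [ 0.31 -0.09  0.05] w 0.552 g 0.0
[[297.3, 0.0, 254.7], [0.0, 297.3, 187.8], [0.0, 0.0, 1.0]] [0.5453 0.1879 0.314 ]
```

View pics/w1.png

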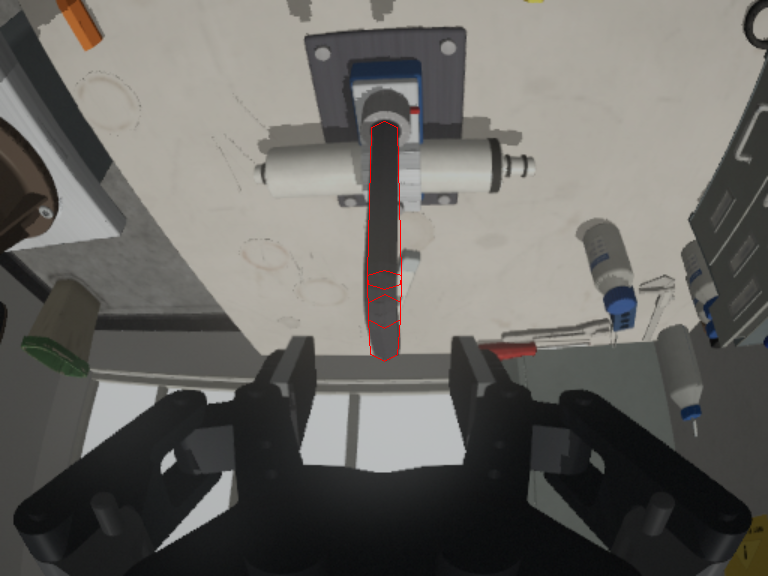

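The wrist view shows the key centred between the fingers, with the model outline within 2 px along the arm (screw at (384,115)). I refine the fit with all three views.

```bash
cat >> h.py <<'E'
def fproj(c,p):
    W=c['world_to_cam'];q=W[:3,:3]@np.asarray(p)+W[:3,3];v=np.array([q[0],-q[1],-q[2]]);r=np.hypot(v[0],v[1]);th=np.arctan2(r,v[2]);K=c['camera_matrix']
    return np.array([K[0,2]+K[0,0]*th*v[0]/r,K[1,2]+K[1,1]*th*v[1]/r])
E
python3 - <<'E'
from go import *;from fit import *
z=np.load('cams.npz');ld=lambda n:cv2.imread('pics/'+n)[:,:,::-1].copy()
T=view(dict(image=ld('top0.png'),camera_matrix=z['tK'],world_to_cam=z['tW']),(235,155,300,205),gain=1.5)
S=view(dict(image=ld('side0.png'),camera_matrix=z['sK'],world_to_cam=z['sW']),(235,170,280,235),gain=1.5)
c=camera('wrist');W=view(c,(225,60,290,255),fproj)
p0=np.load('p.npy')
p=fit(p0,[T,S,W],steps=(.002,.002,.03,.02,.02));fit(p0,[W],steps=(.002,.002,.03,.02,.02))
np.save('p.npy',p);_,Rk,cn=keypts(p);Rt=tool_of(Rk);b=cn+Rk@[.0062,0,-.0062]
print('corner',cn,'bend',b)
for d in(.03,0.):print(delta(b+(.019-d)*Rt[:,2],Rt))
M=mask(c,keypts(p)[0],fproj,W[1]);im=cv2.cvtColor(np.clip(W[3],0,255).astype(np.uint8),cv2.COLOR_GRAY2BGR)
E
```

```text
0 -130.78 [ 0.5168  0.0077 -1.6525  0.0576 -0.0048]
1 -132.77 [ 0.5162  0.0094 -1.6448  0.0866 -0.0101]
2 -133.41 [ 0.5169  0.0097 -1.635   0.0875 -0.0032]
3 -123.88 [ 0.5157  0.0051 -1.6871  0.0477 -0.0151]
4 -133.49 [ 0.5168  0.0095 -1.6406  0.0868 -0.0046]
5 -125.88 [ 0.5153  0.0054 -1.6542  0.0392 -0.0178]
0 -50.54 [ 0.5168  0.0087 -1.6483  0.0125 -0.0098]
1 -50.27 [ 0.5167  0.0081 -1.6487 -0.011  -0.0105]
2 -49.74 [ 0.5162  0.0073 -1.6523 -0.0253 -0.0153]
3 -50.8 [ 0.5169  0.009  -1.6436  0.0351 -0.0062]
4 -51.12 [ 0.517   0.0101 -1.6341  0.0693 -0.0031]
5 -50.56 [ 0.5168  0.0084 -1.6461  0.0158 -0.007 ]
corner [ 0.5165623  -0.00349787  0.19843421] bend [ 0.51614027 -0.00912158  0.19172036]
[-0.0012, -0.0019, 0.071, -0.0568, 0.0265, -0.0204]
[-0.0004, -0.0002, 0.101, -0.0568, 0.0265, -0.0204]
```

step_arm --moves '[0,0,0.02,-0.057,0.026,-0.02,-0.001,-0.001,0.05,-0.057,0.026,-0.02,-0.001,-0.001,0.071,-0.057,0.026,-0.02,0,-0.001,0.083,-0.057,0.026,-0.02,0,0,0.093,-0.057,0.026,-0.02,0,0,0.101,-0.057,0.026,-0.02,0,0,0.101,-0.057,0.026,-0.02,0,0,0.101,-0.057,0.026,-0.02]'

```text
time_s: 3.63
ee_pos: [0.516, -0.0218, 0.177]
ee_rot: [1.888, 1.761, -0.692]
force: [0.8, -0.0, 0.7]
width: 0.551
grip_force: 0.0
```

step_arm --moves '[0,0,0,0,0,0,0,0,0,0,0,0,0,0,0,0,0,0,0,0,0,0,0,0,0,0,0,0,0,0,0,0,0,0,0,0,0,0,0,0,0,0,0,0,0,0,0,0]' --hand 1 --grip_force 60

```text
time_s: 4.3
ee_pos: [0.5159, -0.0221, 0.1772]
ee_rot: [1.888, 1.761, -0.692]
force: [0.3, 0.5, 6.2]
width: 0.182
grip_force: 58.8
```

Run:
```python
from go import *
st()
```

```text
t 4.3 q [ 0.14  0.53  1.87 -0.79  1.08  0.72] p [ 0.5159 -0.0221  0.1772] r [ 1.888  1.761 -0.692] F [0.3 0.5 6.2] M [-0.09 -0.2   0.07] w 0.182 g 58.8
```

step_arm --moves '[0,0,0,0,0,0,0,0,0,0,0,0,-0.003,0,-0.003,0,0,0,-0.007,0,-0.007,0,0,0,-0.012,0,-0.012,0,0,0,-0.017,0,-0.017,0,0,0,-0.022,0,-0.022,0,0,0,-0.028,0,-0.028,0,0,0,-0.035,0,-0.035,0,0,0,-0.042,0,-0.042,0,0,0,-0.042,0,-0.042,0,0,0,-0.042,0,-0.042,0,0,0]' --grip_force 115

```text
time_s: 5.3
ee_pos: [0.5156, -0.0272, 0.2366]
ee_rot: [1.889, 1.76, -0.691]
force: [0.8, -0.1, -1.8]
width: 0.171
grip_force: 114.3
```

```bash
cat > held.py <<'E'
from go import *;from fit import *
# key in tool frame: params (bend offset along tool x,z ; rot about tool y ; offset y)
def kmodel(s):
    Rt=R.from_rotvec(s['ee_rot']).as_matrix();A=np.array([[-1,0,-1],[0,2**.5,0],[1,0,-1]])/2**.5  # rows: tool axes in key
    def m(p):
        Rk=Rt@R.from_rotvec([0,p[2],0]).as_matrix()@A
        b=s['ee_pos']+Rt@np.array([p[0],p[3],p[1]-.019]);c=b-Rk@[.0062,0,-.0062];X,Y,Z=Rk.T;mm=.012
        return [prism(c-.150*Z,c-mm*Z,Y,X),prism(c+mm*X,c+.064*X,Y,Z)],Rk,c
    return m
E
python3 - <<'E'
from held import *
s=st();m=kmodel(s)
t=camera('top');sd=camera('side');w=camera('wrist')
for c,n in((t,'t2'),(sd,'s2'),(w,'w2')):save(c,n+'.png')
q=[proj(sd,x) for P in m([0]*4)[0] for x in P];print(np.min(q,0),np.max(q,0));q=[proj(t,x) for P in m([0]*4)[0] for x in P];print(np.min(q,0),np.max(q,0))
q=[fproj(w,x) for P in m([0]*4)[0] for x in P];print(np.min(q,0),np.max(q,0))
ims=[]
for c,f,n in((sd,proj,'side'),(w,fproj,'w')):
    im=cv2.resize(c['image'][:,:,::-1],None,fx=3,fy=3,interpolation=cv2.INTER_CUBIC)
    for P in m([0]*4)[0]:
        h=cv2.convexHull(((np.array([f(c,x) for x in P])+.5)*3).astype(np.int32));cv2.polylines(im,[h],True,(0,0,255),1)
    u,v=f(c,s['ee_pos'])*3;u=int(u);v=int(v);
    ims.append(im[max(v-150,0):,:][:500,max(u-190,0):][:,:390] if n=='side' else im[150:650,u-200:u+200])
H=min(i.shape[0] for i in ims)
cv2.imwrite('pics/held.png',np.hstack([i[:H] for i in ims]))
E
```

```text
t 5.3 q [ 0.13  0.44  1.82 -0.75  1.18  0.61] p [ 0.5156 -0.0272  0.2366] r [ 1.889  1.76  -0.691] F [ 0.8 -0.1 -1.8] M [ 0.53 -0.05  0.  ] w 0.171 g 114.3
[246.70100345 167.63457671] [260.68038744 209.17311106]
[251.44325807 168.26351843] [286.75762741 184.28897381]
[236.84949434  45.87492792] [275.69334025 307.38254458]
```

View pics/held.png

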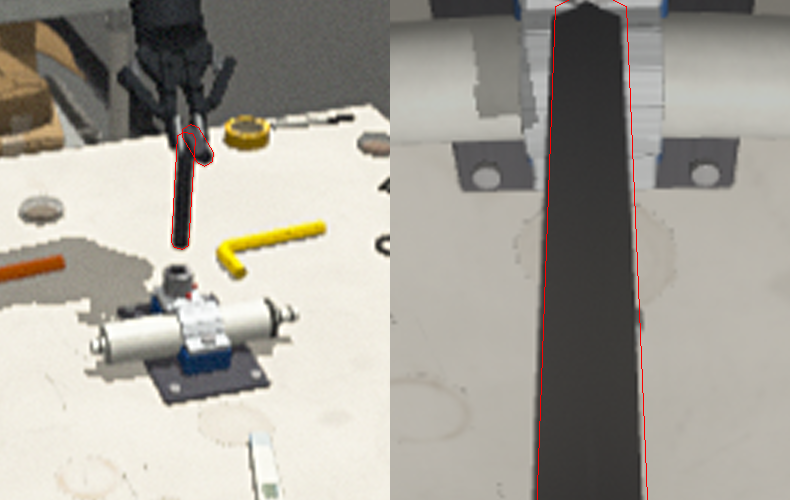

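The key is held and clear of the socket: side view long tip at crop (180,245), open socket at (177,270). The wrist view shows it slightly narrower than the nominal model, so I fit its pose in the hand.

Run:
```python
from held import *
import fit as F
s=st();m=kmodel(s);w=camera('wrist');sd=camera('side')
q=np.array([fproj(w,x) for x in m([0]*4)[0][0]])
W=view(w,(225,35,290,250),fproj);S=view(sd,(232,175,275,225),gain=1.5)
def mw(p):  # long arm only
    a=m(p);return [a[0][0]],a[1],a[2]
st_=(.003,.003,.05,.001)
for nm,v in(('W',[W]),('WS',[W,S])):
    print(nm);p=fit([0,0,0,0],v,model=mw,steps=st_)
_,Rk,c=mw(p);print('corner',c,'ltip',c-.15*Rk[:,2],Rk.round(3).tolist());np.save('ph.npy',p)
# direct edges of long arm in wrist image
g=cv2.cvtColor(w['image'],cv2.COLOR_RGB2GRAY).astype(float)
for r in(60,80,110,140,170,200):
    print(r,np.round(g[r,236:274:1]).astype(int).tolist() if r in(80,) else '')
def hl(p,r):
    h=mask(w,mw(p)[0],fproj,(225,35,290,250));row=np.where(h[int((r-35+.5)*6)])[0];return (row[0]/6+225-.5,row[-1]/6+225-.5)
for r in(60,80,110,140,170,200):
    d=np.gradient(g[r]);a=225+np.argmin(d[225:256]);b=256+np.argmax(d[256:290]);print(r,a,b,'nominal',np.round(hl([0]*4,r),1),'fit',np.round(hl(p,r),1))
col=g[30:80,256];print('tip rows',col.astype(int).tolist(), 'fit top',np.where(mask(w,mw(p)[0],fproj,W[1]).any(1))[0][0]/6+35)
```

```text
t 5.45 q [ 0.13  0.44  1.82 -0.75  1.18  0.61] p [ 0.5154 -0.0272  0.2356] r [ 1.888  1.761 -0.694] F [ 0.1 -0.1 -3.7] M [ 0.47 -0.04 -0.  ] w 0.175 g 114.3
W
0 -55.28 [ 0.0115  0.0027 -0.1178 -0.0005]
1 -55.56 [ 0.011   0.0038 -0.1095 -0.0006]
2 -55.85 [ 0.0099  0.0067 -0.0939 -0.0005]
3 -54.16 [ 0.007   0.0147  0.0776 -0.0005]
4 -54.15 [ 0.0072  0.0141  0.0762 -0.0005]
5 -56.27 [-0.0016 -0.0057 -0.0228 -0.0004]
WS
0 -99.11 [ 0.0022  0.0013 -0.0363 -0.0005]
1 -99.15 [ 0.0036  0.0024 -0.0485 -0.0005]
2 -104.94 [-0.0028 -0.003  -0.0078 -0.0005]
3 -99.08 [ 0.0057 -0.0004 -0.0718 -0.0006]
4 -99.22 [ 0.0047  0.0015 -0.0575 -0.0005]
5 -104.82 [-0.003  -0.0023 -0.0012 -0.0004]
corner [ 0.51630372 -0.00952979  0.26086496] ltip [0.51640217 0.00222358 0.11132617] [[-0.071, 0.997, -0.001], [-0.994, -0.071, -0.078], [-0.078, -0.005, 0.997]]
60 
80 [131, 187, 189, 189, 189, 181, 80, 49, 48, 48, 47, 48, 48, 48, 48, 48, 47, 48, 48, 47, 47, 47, 47, 47, 47, 47, 46, 47, 48, 48, 48, 116, 177, 192, 192, 193, 193, 193]
110 
140 
170 
200 
60 243 266 nominal [243.  267.3] fit [242.3 266.7]
80 242 267 nominal [242.2 268.2] fit [241.5 267.5]
110 240 269 nominal [241.  269.5] fit [240.3 268.7]
140 239 270 nominal [240.  270.8] fit [239.2 270. ]
170 238 271 nominal [238.8 272.2] fit [238.  271.2]
200 237 272 nominal [237.7 273.5] fit [236.8 272.5]
tip rows [22, 24, 24, 65, 35, 36, 36, 35, 36, 36, 35, 38, 37, 37, 55, 112, 156, 153, 151, 150, 147, 39, 39, 40, 40, 40, 41, 40, 41, 41, 41, 43, 41, 42, 42, 43, 44, 43, 43, 44, 44, 45, 44, 45, 47, 46, 46, 46, 47, 47] fit top 50.0
```

```bash
cat > edge.py <<'E'
from held import *
from scipy.optimize import least_squares
def cross(prof,x0,lo):  # subpixel dark/bright crossing near x0
    pass
def edges(w,rows):
    g=cv2.GaussianBlur(cv2.cvtColor(w['image'],cv2.COLOR_RGB2GRAY).astype(float),(1,5),0);o=[]
    for r in rows:
        f=g[r];dk=np.median(f[250:262]);res=[]
        for sgn in(-1,1):
            x=256
            while f[x]-dk<40 and abs(x-256)<25:x+=sgn
            bg=np.median(f[[x+sgn*2,x+sgn*3]]);h=(dk+bg)/2
            x=x-sgn*2
            while f[x]<h and abs(x-256)<30:x+=sgn
            x1=x-sgn;res.append(x1+sgn*(h-f[x1])/(f[x]-f[x1]) if f[x]>f[x1] else np.nan)
        o.append((r,*res))
    return np.array(o)
def pred(w,m,p,rows):
    P=m(p)[0][0];q=[np.array([fproj(w,P[i]*(1-t)+P[i+6]*t) for t in np.linspace(0,1,40)]) for i in range(6)]
    U=[]
    for l in q:
        k=np.argsort(l[:,1]);U.append(np.interp(rows,l[k,1],l[k,0]))
    U=np.array(U);return U.min(0),U.max(0),min(l[:,1].min() for l in q)
E
python3 - <<'E'
from edge import *
s=st();w=camera('wrist');rows=np.arange(60,206,6);E=edges(w,rows);m=kmodel(s)
g=cv2.cvtColor(w['image'],cv2.COLOR_RGB2GRAY).astype(float)
rt=[]
for u in range(250,260):
    c=g[44:60,u];k=np.argmin(np.diff(c));h=(c[k]+c[k+1])/2;rt.append(44+k+.5)
print('tip rows',rt)
for th in(None,):
  def res(p):
    L,Rr,t=pred(w,m,p,rows);a=np.r_[E[:,1]-L,E[:,2]-Rr];a=a[~np.isnan(a)]
    return np.r_[a/.3,(t-np.min(rt))/.3*3,p[0]/.003,p[1]/.003,p[2]/.05]
  r=least_squares(res,np.zeros(4),loss='soft_l1',x_scale=[.001,.001,.01,.001])
J=np.linalg.inv(r.jac.T@r.jac);print(r.x.round(4),np.sqrt(np.diag(J)).round(4),r.cost)
L,Rr,t=pred(w,m,r.x,rows);print(np.c_[E,E[:,1]-L,E[:,2]-Rr].round(2)[::4],t)
_,Rk,c=m(r.x);print('corner',c,'ltip',c-.15*Rk[:,2],Rk[:,2]);np.save('ph.npy',r.x)
E
```

```text
t 5.55 q [ 0.13  0.45  1.82 -0.75  1.18  0.61] p [ 0.5154 -0.0272  0.2356] r [ 1.888  1.762 -0.694] F [-0.4  0.7 -2.2] M [ 0.5   0.01 -0.01] w 0.172 g 114.3
tip rows [np.float64(52.5), np.float64(52.5), np.float64(50.5), np.float64(50.5), np.float64(49.5), np.float64(50.5), np.float64(50.5), np.float64(50.5), np.float64(51.5), np.float64(52.5)]
[-0.0001  0.0039 -0.019  -0.0005] [0.0013 0.0008 0.0104 0.    ] 10.054525446291159
[[ 6.0000e+01  2.4250e+02  2.6623e+02 -1.9000e-01 -8.0000e-02]
 [ 8.4000e+01  2.4145e+02  2.6744e+02 -5.0000e-02 -1.0000e-01]
 [ 1.0800e+02  2.4066e+02  2.6867e+02  2.5000e-01 -3.0000e-02]
 [ 1.3200e+02  2.3933e+02  2.6972e+02 -5.0000e-02 -5.0000e-02]
 [ 1.5600e+02  2.3842e+02  2.7299e+02 -1.0000e-02  2.2200e+00]
 [ 1.8000e+02  2.3762e+02  2.7158e+02  7.0000e-02 -1.3000e-01]
 [ 2.0400e+02  2.3687e+02  2.7254e+02  1.1000e-01 -1.0000e-02]] 49.50250399572042
corner [ 0.51616763 -0.01178999  0.25384604] ltip [ 0.51612671 -0.00171695  0.10418464] [ 2.72789371e-04 -6.71536017e-02  9.97742612e-01]
```

Run:
```python
from held import *
s=st();c=camera('side')
for y in(.004,.008,.012): print(y,proj(c,[.5165,y,.073]).round(2))
g=cv2.cvtColor(c['image'],cv2.COLOR_RGB2GRAY)
u,v=proj(c,[.5165,.008,.073]).astype(int);print(u,v);print(g[v-8:v+14,u-10:u+11])
h=np.array([[.5165+.017*np.cos(a),.008+.017*np.sin(a),.073] for a in np.linspace(0,6.283,12)]);q=np.array([proj(c,x) for x in h]);print('head',q.min(0).round(1),q.max(0).round(1))
t=camera('top');u,v=proj(t,[.5165,.008,.073]).astype(int);g=cv2.cvtColor(t['image'],cv2.COLOR_RGB2GRAY);print(u,v);print(g[v-8:v+14,u-10:u+11])
```

```text
t 5.6 q [ 0.13  0.45  1.82 -0.75  1.18  0.61] p [ 0.5155 -0.0272  0.2356] r [ 1.888  1.762 -0.694] F [ 0.3  0.2 -1.7] M [ 0.53 -0.03 -0.03] w 0.17 g 114.3
0.004 [249.03 216.62]
0.008 [248.61 216.03]
0.012 [248.19 215.46]
248 216
[[237 236 235 238 238 237 239 241 243 138  42  28  25  38 112 246 242 237
  236 238 240]
 [234 238 236 236 237 238 239 241 243 209 113  80  90 125 203 246 240 238
  238 238 236]
 [238 238 236 238 236 233 238 238 240 242 214 204 203 225 246 242 238 239
  236 236 238]
 [239 239 237 236 237 236 236 236 237 239 243 242 243 241 242 239 238 240
  237 235 236]
 [213 242 240 240 238 236 236 239 237 238 240 240 241 241 238 239 238 237
  238 238 239]
 [157 207 217 240 239 237 238 241 242 244 244 244 242 243 239 238 239 238
  236 239 238]
 [142 144 150 213 240 239 241 241 227 206 206 212 210 214 226 241 237 241
  239 238 237]
 [149 144 136 173 241 239 236 197 155 102 102 107 105 129 203 231 240 239
  238 238 238]
 [148 147 153 212 245 242 203 123  99  37  39  29  42  73 173 211 237 240
  239 238 237]
 [147 145 154 213 243 242 165 110  82  47  33  37  46  81 144 195 219 
[... 2387 characters left out ...]
5  35  37  43  50  60  66  65  68  71  72  73  76  87  99 112
  136 165 178]
 [ 35  35  35  36  43  54  69  80  86  85  82  82  82  84  89  97 103 108
  123 152 172]
 [ 35  36  36  38  47  64  80  89  92  92  90  90  91  93  95  99 101 102
  110 134 158]
 [ 37  38  40  40  48  60  70  76  79  80  80  81  81  85  86  87  88  90
   95 112 133]
 [ 40  41  42  42  44  48  51  54  56  57  56  58  59  63  64  65  67  70
   73  82  93]
 [ 43  43  44  44  43  43  44  42  44  43  44  45  46  48  49  49  50  52
   52  55  59]
 [ 44  45  48  49  50  49  47  45  43  44  44  44  44  45  45  44  45  45
   46  46  47]
 [ 45  49  56  60  60  60  58  51  47  46  45  46  46  46  47  46  46  47
   46  46  47]]
```

```bash
cat > plan.py <<'E'
from held import *
PH=np.array([0,.0005,-.012,0])
A=np.array([[-1,0,-1],[0,2**.5,0],[1,0,-1]])/2**.5
yh=np.array([.9974,-.0715,0]);yh/=np.linalg.norm(yh);X=np.array([0,0,-1.]);RK=np.c_[X,yh,np.cross(X,yh)]
def toolpose(corner,Rk,p=PH):
    Rt=Rk@A.T@R.from_rotvec([0,-p[2],0]).as_matrix()
    b=np.asarray(corner)+Rk@[.0062,0,-.0062];return b-Rt@np.array([p[0],p[3],p[1]-.019]),Rt
E
python3 - <<'E'
from plan import *
s=st();_,Rk,c=kmodel(s)(PH);lt=c-.15*Rk[:,2]
S=lt+[.0004,.0051,-.0584];print('S seated est',S,'lean Z',Rk[:,2],'corner',c)
S=np.array([.5168,.0072,.049])
for z in(.25,.165): 
    P=toolpose(S+[0,0,z-.049],RK);print(P[0],R.from_matrix(P[1]).as_rotvec(),delta(*P))
E
```

```text
t 5.7 q [ 0.13  0.44  1.82 -0.75  1.18  0.61] p [ 0.5155 -0.0272  0.2357] r [ 1.888  1.761 -0.693] F [ 0.6 -0.9 -2. ] M [ 0.48 -0.01  0.  ] w 0.167 g 114.3
S seated est [0.51734327 0.00662244 0.04852189] lean Z [-5.20651476e-04 -7.41383335e-02  9.97247831e-01] corner [ 0.51686517 -0.00959831  0.25650907]
[0.51818984 0.02658776 0.23087644] [-1.82291088 -1.6969109  -0.76792053] [0.0443, -0.0011, -0.0309, -0.0053, 1.4967, 0.0001]
[0.51818984 0.02658776 0.14587644] [-1.82291088 -1.6969109  -0.76792053] [0.099, -0.0007, 0.0341, -0.0053, 1.4967, 0.0001]
```

step_arm --moves '[0.002,0,-0.001,0,0.05,0,0.004,0,-0.003,0,0.12,0,0.007,0,-0.005,0,0.2,0,0.01,0,-0.007,0,0.3,0,0.013,0,-0.009,0,0.4,0,0.016,0,-0.011,0,0.5,0,0.019,-0.001,-0.013,-0.005,0.6,0,0.022,-0.001,-0.015,-0.005,0.7,0,0.025,-0.001,-0.018,-0.005,0.8,0,0.028,-0.001,-0.02,-0.005,0.9,0,0.031,-0.001,-0.022,-0.005,1.0,0,0.034,-0.001,-0.024,-0.005,1.1,0,0.037,-0.001,-0.026,-0.005,1.2,0,0.04,-0.001,-0.028,-0.005,1.3,0,0.042,-0.001,-0.03,-0.005,1.4,0,0.044,-0.001,-0.031,-0.005,1.47,0,0.044,-0.001,-0.031,-0.005,1.497,0,0.044,-0.001,-0.031,-0.005,1.497,0]'

```text
time_s: 7.2
ee_pos: [0.5182, 0.0257, 0.2305]
ee_rot: [-1.823, -1.695, -0.767]
force: [-0.1, 0.1, -2.2]
width: 0.173
grip_force: 114.3
```

Run:
```python
from plan import *
s=st();m=kmodel(s);w=camera('wrist');sd=camera('side');t=camera('top')
save(w,'w3.png');save(sd,'s3.png');save(t,'t3.png')
ims=[]
for c,f in((sd,proj),(t,proj),(w,fproj)):
    k=4 if f is proj else 1
    im=cv2.resize(c['image'][:,:,::-1],None,fx=k,fy=k,interpolation=cv2.INTER_CUBIC)
    for P in m(PH)[0]:
        h=cv2.convexHull(((np.array([f(c,x) for x in P])+.5)*k).astype(np.int32));cv2.polylines(im,[h],True,(0,0,255),1)
    u,v=(f(c,[.517,.03,.15])*k).astype(int)
    ims.append(im[max(v-190,0):,max(u-150,0):][:380,:300] if k==4 else im[:380,130:390])
    if k==4:print(u,v)
cv2.imwrite('pics/flip.png',np.hstack([cv2.copyMakeBorder(i,0,380-i.shape[0],0,0,0) for i in ims])[:,:800])
P=toolpose(np.array([.517,.007,.165]),RK);print(delta(*P))
```

```text
t 7.2 q [-0.43  0.45  1.88  0.78  1.26 -0.78] p [0.5182 0.0257 0.2305] r [-1.823 -1.695 -0.767] F [-0.1  0.1 -2.2] M [-0.68  0.12 -0.03] w 0.173 g 114.3
987 772
981 714
[-0.0613, -0.0001, 0.0599, 0.0, 0.0019, 0.0011]
```

View pics/flip.png

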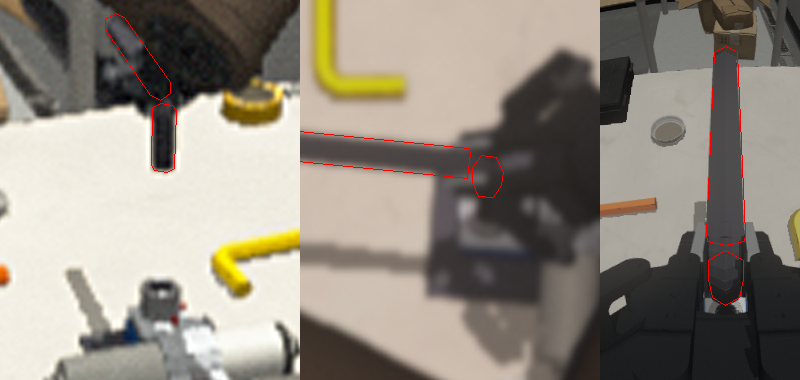

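The flip went well: in the side view the short arm hangs straight down with its tip at crop (163,170), right above the socket at (160,288), and the outlines match. Descending to a hover.

step_arm --moves '[-0.006,0,0.006,0,0,0,-0.016,0,0.016,0,0,0,-0.028,0,0.028,0,0,0,-0.04,0,0.04,0,0.002,0.001,-0.052,0,0.051,0,0.002,0.001,-0.061,0,0.06,0,0.002,0.001,-0.061,0,0.06,0,0.002,0.001,-0.061,0,0.06,0,0.002,0.001]'

```text
time_s: 8.02
ee_pos: [0.5184, 0.027, 0.1456]
ee_rot: [-1.821, -1.694, -0.769]
force: [-0.5, -0.4, -1.8]
width: 0.172
grip_force: 114.2
```

Run:
```python
from plan import *
s=st();m=kmodel(s);sd=camera('side');_,Rk,c=m(PH);tip=c+.064*Rk[:,0];print('corner',c,'tip',tip,'X',Rk[:,0].round(3))
save(sd,'s4.png');g=cv2.cvtColor(sd['image'],cv2.COLOR_RGB2GRAY)
u,v=proj(sd,[.517,.007,.095]).astype(int);print(u,v,'tip px',proj(sd,tip).round(2),'S(.517,.007,.073)',proj(sd,[.517,.007,.073]).round(2));print(g[v-10:v+18,u-9:u+11])
q=np.array([proj(sd,x) for x in m(PH)[0][1]]);print('short arm hull',q.min(0).round(1),q.max(0).round(1))
P=toolpose(np.array([.517,.007,.165]),RK);print(delta(*P))
```

```text
t 8.0167 q [-0.42  0.59  1.95  0.84  1.13 -0.93] p [0.5184 0.027  0.1456] r [-1.821 -1.694 -0.769] F [-0.5 -0.4 -1.8] M [-0.63  0.01 -0.04] w 0.172 g 114.2
corner [0.51700818 0.00755771 0.16472125] tip [0.51693858 0.00771694 0.10072148] X [-0.001  0.002 -1.   ]
248 210 tip px [248.92 208.96] S(.517,.007,.073) [248.85 216.16]
[[237 239 238 238 241 242 248 206  62  34  34  28  58 165 247 240 237 233
  236 233]
 [239 238 237 238 238 241 246 206  62  24  31  20  64 168 248 239 236 235
  235 237]
 [237 239 238 238 240 240 244 204  60  25  33  41  66 168 248 242 237 237
  235 240]
 [238 237 237 238 237 241 246 203  64  23  34  28  60 170 249 240 239 236
  238 238]
 [237 238 237 238 236 241 245 206  62  25  36  33  62 167 246 239 238 239
  237 236]
 [238 238 236 235 239 239 244 206  59  25  41  22  60 170 248 240 239 238
  237 239]
 [237 239 238 238 238 240 246 203  63  35  39  26  78 191 248 241 238 239
  237 240]
 [238 238 238 238 240 243 242 181  43  30  38  26  80 215 247 238 240 238
  240 238]
 [237 236 240 237 239 241 245 153  40  24  30  24  85 214 246 239 237 238
  238 239]
 [237 23
[... 1004 characters left out ...]
39 238]
 [241 241 232 230 223 112  60  78  80  82  78  78  80  89 100 125 180 245
  241 240]
 [244 242 186 177 168  93  65  75  79  79  88  79  82  84  93  84 141 247
  242 240]
 [247 247 169 146 156 104  65  77  78  80  78  75  82  91  85 115 168 251
  246 240]
 [220 230 145 139 211 139  73  78  82  74  74  75  80  87 101 139 160 221
  228 228]
 [162 178  83 110 223 219 131 106  93  82  89  77 101  77  94 159 153 161
  161 177]
 [156 145  57  69 171 253 163 144 130 126 130 139 198 156 137 216 159 144
  140 131]
 [121 111  47  67 109 204 162 154 153 151 154 165 214 180 164 216 140 136
  145 148]]
short arm hull [246.1 193.9] [252.2 210.4]
[-0.0006, -0.0002, -0.0001, 0.0001, -0.0022, -0.0002]
```

step_arm --moves '[-0.005,0,0.005,0,0,0,-0.012,0,0.012,0,0,0,-0.0165,0,0.016,0,0,0,-0.0185,0,0.018,0,0,0,-0.0205,0,0.02,0,0,0,-0.0225,0,0.022,0,0,0,-0.0245,0,0.024,0,0,0,-0.0245,0,0.024,0,0,0]'

```text
time_s: 8.73
ee_pos: [0.5185, 0.0265, 0.111]
ee_rot: [-1.823, -1.695, -0.769]
force: [-0.2, -3.7, -3.4]
width: 0.174
grip_force: 114.4
```

```bash
cat > q.py <<'E'
from plan import *
s=st();_,Rk,c=kmodel(s)(PH);print('corner',c.round(4),'tip',(c+.064*Rk[:,0]).round(4),'X',Rk[:,0].round(3))
E
python3 q.py
```

```text
t 8.7333 q [-0.42  0.65  1.96  0.87  1.07 -1.  ] p [0.5185 0.0265 0.111 ] r [-1.823 -1.695 -0.769] F [-0.2 -3.7 -3.4] M [-1.37  0.05 -0.03] w 0.174 g 114.4
corner [0.5171 0.0071 0.1301] tip [0.5171 0.0072 0.0661] X [-0.     0.002 -1.   ]
```

step_arm --moves '[-0.0028,0,0.0018,0,0,0,-0.0048,0,0.0038,0,0,0,-0.0068,0,0.0058,0,0,0,-0.0088,0,0.0078,0,0,0,-0.0108,0,0.0098,0,0,0,-0.0122,0,0.0112,0,0,0,-0.0126,0,0.0116,0,0,0,-0.0126,0,0.0116,0,0,0]'

```text
time_s: 9.4
ee_pos: [0.5185, 0.0264, 0.0949]
ee_rot: [-1.821, -1.694, -0.771]
force: [-0.9, -4.9, 6.9]
width: 0.168
grip_force: 115.7
```

```bash
python3 q.py
```

```text
t 9.4 q [-0.42  0.68  1.97  0.89  1.05 -1.03] p [0.5185 0.0264 0.0949] r [-1.821 -1.694 -0.771] F [-0.9 -4.9  6.9] M [-0.5   0.18  0.17] w 0.168 g 115.7
corner [0.5171 0.007  0.114 ] tip [0.5172 0.0072 0.05  ] X [ 0.     0.003 -1.   ]
```

step_arm --moves '[-0.0008,0,0.0004,0,0,0,-0.0013,0,0.0009,0,0,0,-0.0017,0,0.0013,0,0,0,-0.0017,0,0.0013,0,0,0]'

```text
time_s: 9.73
ee_pos: [0.5188, 0.0266, 0.0945]
ee_rot: [-1.819, -1.694, -0.774]
force: [-3.6, -5.9, 24.0]
width: 0.172
grip_force: 117.6
```

```bash
python3 q.py
```

```text
t 9.7333 q [-0.43  0.68  1.97  0.89  1.05 -1.04] p [0.5188 0.0266 0.0945] r [-1.819 -1.694 -0.774] F [-3.6 -5.9 24. ] M [1.41 0.41 0.33] w 0.172 g 117.6
corner [0.5173 0.0071 0.1135] tip [0.5174 0.0074 0.0495] X [ 0.002  0.006 -1.   ]
```

Seated: the tip is at z≈0.0495, and it is solid at about 25 N. Now I release and back out along the tool axis.

step_arm --moves '[0,0,0,0,0,0,0,0,0,0,0,0,0,0,0,0,0,0,0,0,0,0,0,0,0,0,0,0,0,0,0,0,-0.005,0,0,0,0,0,-0.015,0,0,0,0,0,-0.03,0,0,0,0,0,-0.055,0,0,0,0,0,-0.08,0,0,0,0,0,-0.105,0,0,0,0,0,-0.105,0,0,0]' --hand 0.5 --grip_force 60

```text
time_s: 10.73
ee_pos: [0.5139, -0.0524, 0.1684]
ee_rot: [-1.826, -1.698, -0.773]
force: [0.2, -0.8, 0.8]
width: 0.501
grip_force: 0.0
```

```bash
cat > push.py <<'E'
from plan import *
S=np.array([.5172,.0072])
def pp(phi,r,back,z):  # long-arm heading phi, radius, clearance of TCP from arm centre line (ccw/back side)
    a=np.array([np.cos(phi),np.sin(phi)]);n=np.array([np.sin(phi),-np.cos(phi)])  # n = push dir (cw)
    y=np.r_[a,0];zz=np.array([0,0,-1.]);Rt=np.c_[np.cross(y,zz),y,zz]
    return np.r_[S+r*a-back*n,z],Rt
E
python3 - <<'E'
from push import *
s=st();sd=camera('side');t=camera('top');save(sd,'s5.png');save(t,'t5.png')
C=np.array([.5172,.0072,.113])
ims=[]
for c in(sd,t):
    im=cv2.resize(c['image'][:,:,::-1],None,fx=5,fy=5,interpolation=cv2.INTER_CUBIC)
    for a,b in((C,C+.15*np.array([.0715,.9974,0])),(C,C+[0,0,-.064])):
        cv2.line(im,*[tuple(int(x) for x in (proj(c,q)+.5)*5) for q in(a,b)],(0,0,255),1)
    u,v=(proj(c,[.517,.05,.1])*5).astype(int);ims.append(im[v-250:v+250,u-200:u+200] if c is sd else im[v-250:v+250,u-250:u+150])
cv2.imwrite('pics/rel.png',np.hstack(ims))
# measured poses for move 1 (up + rotate) and move 2
P1=pp(1.5,.118,.045,.20);d1=delta(*P1);print('d1',d1)
E
```

```text
t 10.7333 q [-0.56  0.57  1.87  0.74  1.24 -0.93] p [ 0.5139 -0.0524  0.1684] r [-1.826 -1.698 -0.773] F [ 0.2 -0.8  0.8] M [-0.26  0.03 -0.  ] w 0.501 g 0.0
d1 [0.1464, -0.0453, 0.1016, 0.6261, -0.6232, -1.4813]
```

View pics/rel.png

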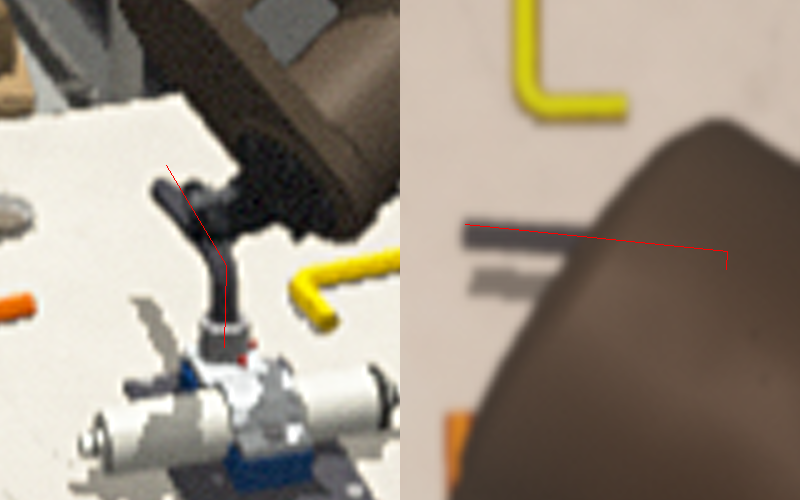

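The key stays in the socket, its long arm drooping slightly within the play toward +y (side tip at crop (160,185)). Next: rise, turn the tool upright, close the fingers and go behind the arm.

step_arm --moves '[0.025,0,-0.025,0,0,0,0.05,0,-0.05,0,0,0,0.065,0,-0.065,0,0,0,0.188,-0.045,0.059,0.626,-0.623,-1.481,0.188,-0.045,0.059,0.626,-0.623,-1.481,0.188,-0.045,0.059,0.626,-0.623,-1.481,0.188,-0.045,0.059,0.626,-0.623,-1.481,0.188,-0.045,0.059,0.626,-0.623,-1.481,0.188,-0.045,0.059,0.626,-0.623,-1.481,0.188,-0.045,0.059,0.626,-0.623,-1.481,0.188,-0.045,0.059,0.626,-0.623,-1.481,0.188,-0.045,0.059,0.626,-0.623,-1.481,0.188,-0.045,0.059,0.626,-0.623,-1.481,0.188,-0.045,0.059,0.626,-0.623,-1.481,0.188,-0.045,0.059,0.626,-0.623,-1.481,0.188,-0.045,0.059,0.626,-0.623,-1.481,0.188,-0.045,0.059,0.626,-0.623,-1.481,0.188,-0.045,0.059,0.626,-0.623,-1.481,0.188,-0.045,0.059,0.626,-0.623,-1.481,0.188,-0.045,0.059,0.626,-0.623,-1.481]' --hand 1

```text
time_s: 12.5
ee_pos: [0.4804, 0.1274, 0.2588]
ee_rot: [-0.113, -3.136, -0.003]
force: [-0.6, -0.2, -0.4]
width: 0.002
grip_force: 0.0
```

Run:
```python
from push import *
s=st();print(delta(*pp(1.5,.118,.045,.082)))
t=camera('top');a=np.array([.0715,.9974,0]);k=lambda r:proj(t,np.r_[S,.113]+r*a-[0,0,.09*r])
print('pred tip',k(.15),'mid',k(.1));g=cv2.cvtColor(t['image'],cv2.COLOR_RGB2GRAY);u,v=k(.13).astype(int);print(u,v);print(g[v-10:v+11,u-14:u+10])
```

```text
t 12.5 q [ 0.12  0.28  1.83  0.    1.04 -1.38] p [0.4804 0.1274 0.2588] r [-1.130e-01 -3.136e+00 -3.000e-03] F [-0.6 -0.2 -0.4] M [-0.03 -0.04  0.04] w 0.002 g 0.0
[-0.0008, 0.0003, 0.1768, 0.0021, -0.0033, -0.0012]
pred tip [201.80096219 176.5394451 ] mid [218.90809167 178.00141646]
208 177
[[51 51 50 50 50 51 50 50 51 51 50 51 51 51 48 47 50 52 53 52 53 54 54 53]
 [50 49 49 49 49 50 50 49 49 49 49 49 49 50 47 46 50 53 53 53 53 53 53 54]
 [49 49 49 48 49 48 48 48 48 49 48 49 48 48 46 46 49 52 53 53 53 53 53 53]
 [48 48 48 48 47 47 47 47 47 47 47 47 47 47 46 46 50 52 52 53 53 52 53 53]
 [47 46 46 47 46 46 46 46 46 46 46 46 46 46 44 45 50 52 52 52 52 53 52 53]
 [45 46 45 45 45 45 45 45 45 44 44 44 45 45 44 45 49 52 52 52 52 52 53 53]
 [44 44 44 44 43 44 44 44 43 43 44 44 44 43 42 43 49 51 52 52 52 53 53 53]
 [43 42 43 42 43 42 42 42 42 43 42 42 43 43 42 43 48 51 52 51 52 53 52 53]
 [41 41 41 41 41 41 41 40 41 41 41 40 41 41 41 42 48 51 51 52 52 52 53 52]
 [40 40 40 40 41 40 40 40 40 39 39 39 40 40 39 42 47 50 51 52 52 52 52 52]
 [39 39 38 39 38 38 38 38 38 38 38 38 38 39 38 40 48 50 51 51 52 52 52 52]
 [37 38 37 37 37 37 37 37 37 36 37 37 36 37 36 40 47 51 51 51 52 51 52 52]
 [36 35 36 35 35 36 35 35 36 35 35 35 35 36 35 39 47 51 51 51 52 52 51 52]
 [34 35 35 34 34 33 35 34 33 33 34 34 34 34 33 38 46 50 50 52 51 51 51 52]
 [34 33 33 35 34 34 34 34 33 35 35 34 34 34 33 38 46 50 51 51 51 51 51 51]
 [35 36 35 36 37 37 38 38 39 39 39 39 39 38 36 40 46 49 51 51 51 51 52 52]
 [40 40 40 42 43 44 45 45 45 46 46 46 45 45 44 44 48 50 51 51 52 51 51 52]
 [45 46 46 46 48 48 48 48 48 49 49 50 51 50 50 50 49 50 51 51 52 52 51 52]
 [47 47 47 48 48 49 50 50 50 51 51 51 51 51 51 50 49 50 50 52 51 52 52 52]
 [46 47 47 48 49 49 50 49 51 51 51 50 51 50 50 50 49 51 51 52 52 52 53 53]
 [47 46 47 49 49 50 50 49 49 51 50 52 49 50 49 49 50 51 52 52 52 53 53 53]]
```

step_arm --moves '[0,0,0.02,0,0,0,0,0,0.05,0,0,0,0,0,0.085,0,0,0,0,0,0.12,0,0,0,0,0,0.15,0,0,0,0,0,0.168,0,0,0,0,0,0.177,0,0,0,0,0,0.177,0,0,0]'

```text
time_s: 13.22
ee_pos: [0.4799, 0.1269, 0.0805]
ee_rot: [-0.113, -3.135, -0.001]
force: [-0.6, -0.3, 1.3]
width: 0.002
grip_force: 0.0
```

step_arm --moves '[-0.005,0,0,0,0,0,-0.01,0,0,0,0,0,-0.014,0,0,0,0,0,-0.018,0,0,0,0,0,-0.021,0,0,0,0,0,-0.024,0,0,0,0,0,-0.024,0,0,0,0,0]'

```text
time_s: 13.8
ee_pos: [0.5049, 0.1256, 0.0824]
ee_rot: [-0.11, -3.139, -0.002]
force: [-0.4, -0.4, 0.4]
width: -0.002
grip_force: 0.0
```

Run:
```python
from push import *
s=st()
```

```text
t 13.8 q [ 0.12  0.56  1.96  0.    0.63 -1.39] p [0.5049 0.1256 0.0824] r [-1.100e-01 -3.139e+00 -2.000e-03] F [-0.4 -0.4  0.4] M [-0.02  0.   -0.01] w -0.002 g 0.0
```

Run:
```python
import numpy as np
c=np.array([-.0205,-.118])
for t in np.r_[np.arange(.03,.601,.03)]:
    print(f"{c[0]*(1-np.cos(t))+c[1]*np.sin(t):.4f}, {c[1]*(1-np.cos(t))-c[0]*np.sin(t):.4f}, 0, 0, 0, {t:.2f},",end=' ')
```

```text
-0.0035, 0.0006, 0, 0, 0, 0.03, -0.0071, 0.0010, 0, 0, 0, 0.06, -0.0107, 0.0014, 0, 0, 0, 0.09, -0.0143, 0.0016, 0, 0, 0, 0.12, -0.0179, 0.0017, 0, 0, 0, 0.15, -0.0215, 0.0018, 0, 0, 0, 0.18, -0.0250, 0.0017, 0, 0, 0, 0.21, -0.0286, 0.0015, 0, 0, 0, 0.24, -0.0322, 0.0012, 0, 0, 0, 0.27, -0.0358, 0.0008, 0, 0, 0, 0.30, -0.0393, 0.0003, 0, 0, 0, 0.33, -0.0429, -0.0003, 0, 0, 0, 0.36, -0.0464, -0.0011, 0, 0, 0, 0.39, -0.0499, -0.0019, 0, 0, 0, 0.42, -0.0534, -0.0028, 0, 0, 0, 0.45, -0.0568, -0.0039, 0, 0, 0, 0.48, -0.0602, -0.0050, 0, 0, 0, 0.51, -0.0636, -0.0063, 0, 0, 0, 0.54, -0.0669, -0.0076, 0, 0, 0, 0.57, -0.0702, -0.0090, 0, 0, 0, 0.60,
```

step_arm --moves '[-0.0035,0.0006,0,0,0,0.03,-0.0071,0.001,0,0,0,0.06,-0.0107,0.0014,0,0,0,0.09,-0.0143,0.0016,0,0,0,0.12,-0.0179,0.0017,0,0,0,0.15,-0.0215,0.0018,0,0,0,0.18,-0.025,0.0017,0,0,0,0.21,-0.0286,0.0015,0,0,0,0.24,-0.0322,0.0012,0,0,0,0.27,-0.0358,0.0008,0,0,0,0.3]'

```text
time_s: 14.63
ee_pos: [0.5389, 0.1245, 0.0821]
ee_rot: [-0.579, -3.084, -0.001]
force: [-6.5, 4.2, 3.0]
width: 0.001
grip_force: 3.7
```

```bash
cat > ps.py <<'E'
from push import *
s=st();Rt=R.from_rotvec(s['ee_rot']).as_matrix();y=Rt[:,1];phi=np.arctan2(y[1],y[0]);d=s['ee_pos'][:2]-S;n=np.array([np.sin(phi),-np.cos(phi)])
F=s['force'];print('phi',round(phi,3),'r',(d@[np.cos(phi),np.sin(phi)]).round(4),'back',(-d@n).round(4),'tool F',(Rt.T@F).round(1),'torque',round(float(d[0]*-F[1]-d[1]*-F[0]),2))
c=np.array([d@n,-(d@[np.cos(phi),np.sin(phi)])]);print('c',c)
E
python3 ps.py
```

```text
t 14.6333 q [ 0.11  0.59  1.88  0.    0.68 -1.1 ] p [0.5389 0.1245 0.0821] r [-5.790e-01 -3.084e+00 -1.000e-03] F [-6.5  4.2  3. ] M [0.84 0.96 0.05] w 0.001 g 3.7
phi 1.2 r 0.1172 back 0.0223 tool F [ 7.5  1.5 -3. ] torque -0.85
c [-0.02233913 -0.1172059 ]
```

step_arm --moves '[-0.0035,0.0006,0,0,0,0.03,-0.0071,0.001,0,0,0,0.06,-0.0107,0.0014,0,0,0,0.09,-0.0143,0.0016,0,0,0,0.12,-0.0179,0.0017,0,0,0,0.15,-0.0215,0.0018,0,0,0,0.18,-0.025,0.0017,0,0,0,0.21,-0.0286,0.0015,0,0,0,0.24,-0.0322,0.0012,0,0,0,0.27,-0.0358,0.0008,0,0,0,0.3,-0.0393,0.0003,0,0,0,0.33,-0.0429,-0.0003,0,0,0,0.36,-0.0464,-0.0011,0,0,0,0.39,-0.0499,-0.0019,0,0,0,0.42,-0.0534,-0.0028,0,0,0,0.45,-0.0568,-0.0039,0,0,0,0.48]'

```text
time_s: 15.97
ee_pos: [0.5914, 0.1009, 0.0824]
ee_rot: [-1.296, -2.859, -0.002]
force: [-1.9, 8.1, 4.5]
width: 0.001
grip_force: 3.7
```

```bash
python3 ps.py
```

```text
t 15.9667 q [ 0.06  0.64  1.76  0.    0.75 -0.66] p [0.5914 0.1009 0.0824] r [-1.296e+00 -2.859e+00 -2.000e-03] F [-1.9  8.1  4.5] M [1.3  0.21 0.05] w 0.001 g 3.7
phi 0.72 r 0.1175 back 0.0215 tool F [ 7.3  3.9 -4.5] torque -0.78
c [-0.02148888 -0.11754904]
```

step_arm --moves '[-0.0035,0.0006,0,0,0,0.03,-0.0071,0.001,0,0,0,0.06,-0.0107,0.0014,0,0,0,0.09,-0.0143,0.0016,0,0,0,0.12,-0.0179,0.0017,0,0,0,0.15,-0.0215,0.0018,0,0,0,0.18]'

```text
time_s: 16.47
ee_pos: [0.6073, 0.086, 0.0825]
ee_rot: [-1.548, -2.732, -0.003]
force: [-1.0, 8.3, 3.7]
width: -0.003
grip_force: 3.7
```

```bash
python3 ps.py
```

```text
t 16.4667 q [ 0.03  0.65  1.72  0.    0.77 -0.51] p [0.6073 0.086  0.0825] r [-1.548 -2.732 -0.003] F [-1.   8.3  3.7] M [1.38 0.13 0.05] w -0.003 g 3.7
phi 0.54 r 0.1178 back 0.0212 tool F [ 7.7  3.4 -3.7] torque -0.83
c [-0.0212284  -0.11779332]
```

step_arm --moves '[-0.0024,0.0004,0,0,0,0.02,-0.0047,0.0007,0,0,0,0.04,-0.0071,0.001,0,0,0,0.06,-0.0095,0.0012,0,0,0,0.08,-0.0107,0.0014,0,0,0,0.09]'

```text
time_s: 16.88
ee_pos: [0.6142, 0.0773, 0.0825]
ee_rot: [-1.669, -2.66, -0.003]
force: [0.2, 8.0, 2.5]
width: -0.001
grip_force: 3.4
```

```bash
python3 ps.py
```

```text
t 16.8833 q [ 0.02  0.66  1.71  0.    0.78 -0.43] p [0.6142 0.0773 0.0825] r [-1.669 -2.66  -0.003] F [0.2 8.  2.5] M [ 1.24 -0.04  0.03] w -0.001 g 3.4
phi 0.45 r 0.1179 back 0.0209 tool F [ 7.1  3.6 -2.5] torque -0.76
c [-0.0209495  -0.11788115]
```

step_arm --moves '[-0.0024,0.0004,0,0,0,0.02,-0.0047,0.0007,0,0,0,0.04,-0.0071,0.001,0,0,0,0.06,-0.0083,0.0011,0,0,0,0.07]'

```text
time_s: 17.22
ee_pos: [0.619, 0.0704, 0.0825]
ee_rot: [-1.761, -2.6, -0.003]
force: [0.9, 8.1, 3.1]
width: -0.002
grip_force: 3.4
```

```bash
python3 ps.py
```

```text
t 17.2167 q [ 0.01  0.66  1.7   0.    0.78 -0.38] p [0.619  0.0704 0.0825] r [-1.761 -2.6   -0.003] F [0.9 8.1 3.1] M [ 1.27 -0.14  0.11] w -0.002 g 3.4
phi 0.38 r 0.118 back 0.0209 tool F [ 7.2  3.8 -3.1] torque -0.77
c [-0.02091973 -0.1179505 ]
```

step_arm --moves '[-0.0024,0.0004,0,0,0,0.02,-0.0047,0.0007,0,0,0,0.04,-0.0071,0.001,0,0,0,0.06,-0.0083,0.0011,0,0,0,0.07]'

```text
time_s: 17.55
ee_pos: [0.6232, 0.0631, 0.0825]
ee_rot: [-1.851, -2.537, -0.003]
force: [2.1, 9.8, 3.8]
width: -0.004
grip_force: 4.1
```

```bash
python3 ps.py
```

```text
t 17.55 q [-0.01  0.67  1.69  0.    0.79 -0.32] p [0.6232 0.0631 0.0825] r [-1.851 -2.537 -0.003] F [2.1 9.8 3.8] M [ 1.4  -0.21  0.1 ] w -0.004 g 4.1
phi 0.31 r 0.118 back 0.0209 tool F [ 8.7  5.  -3.8] torque -0.92
c [-0.0209141  -0.11797756]
```

Torque is starting to rise; a little further.

step_arm --moves '[-0.0024,0.0004,0,0,0,0.02,-0.0035,0.0005,0,0,0,0.03,-0.0047,0.0007,0,0,0,0.04,-0.0047,0.0007,0,0,0,0.04]'

```text
time_s: 17.88
ee_pos: [0.6253, 0.0593, 0.0827]
ee_rot: [-1.901, -2.5, -0.004]
force: [1.0, 10.0, 4.4]
width: -0.001
grip_force: 4.9
```

```bash
python3 ps.py
```

```text
t 17.8833 q [-0.01  0.67  1.69  0.    0.79 -0.28] p [0.6253 0.0593 0.0827] r [-1.901 -2.5   -0.004] F [ 1.  10.   4.4] M [ 1.63 -0.22  0.07] w -0.001 g 4.9
phi 0.271 r 0.118 back 0.0213 tool F [ 9.4  3.7 -4.4] torque -1.03
c [-0.02130531 -0.11804459]
```

step_arm --moves '[-0.0024,0.0004,0,0,0,0.02,-0.0035,0.0005,0,0,0,0.03,-0.0047,0.0007,0,0,0,0.04,-0.0047,0.0007,0,0,0,0.04]'

```text
time_s: 18.22
ee_pos: [0.6271, 0.0555, 0.0827]
ee_rot: [-1.95, -2.461, -0.004]
force: [0.5, 14.7, 6.3]
width: -0.0
grip_force: 6.6
```

```bash
python3 ps.py
python3 - <<'E'
from push import *
sd=camera('side');w=camera('wrist');t=camera('top')
im=cv2.resize(sd['image'][160:250,215:305],None,fx=4.4,fy=4.4,interpolation=cv2.INTER_CUBIC);ww=w['image'][:384,110:510]
tt=cv2.convertScaleAbs(cv2.resize(t['image'][135:235,200:300],None,fx=4,fy=4),alpha=2)
cv2.imwrite('pics/end.png',np.hstack([cv2.resize(im,(395,395)),ww if ww.shape[0]==395 else cv2.resize(ww,(400,395))])[:,:,::-1])
cv2.imwrite('pics/end_t.png',tt[:,:,::-1])
E
```

```text
t 18.2167 q [-0.02  0.67  1.68  0.    0.79 -0.25] p [0.6271 0.0555 0.0827] r [-1.95  -2.461 -0.004] F [ 0.5 14.7  6.3] M [ 2.2  -0.15  0.11] w -0.0 g 6.6
phi 0.231 r 0.118 back 0.0218 tool F [14.2  3.9 -6.3] torque -1.59
c [-0.02184965 -0.11804442]
```

View pics/end.png

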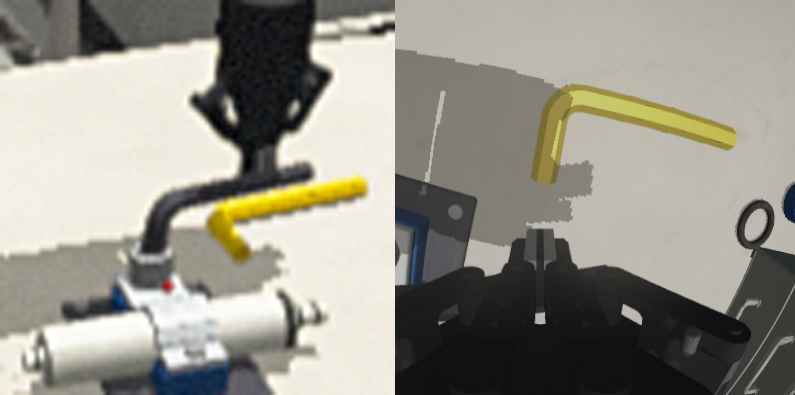

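The side view shows the key still in the screw, the arm swung round to +x, and the red lug now at the pin (168,286) with a single red spot. Torque is 1.6 N m and rising, so one more press should confirm it is solid.

step_arm --moves '[-0.0024,0.0004,0,0,0,0.02,-0.0047,0.0007,0,0,0,0.04,-0.0047,0.0007,0,0,0,0.04,-0.0047,0.0007,0,0,0,0.04]'

```text
time_s: 18.7
ee_pos: [0.6288, 0.0516, 0.0828]
ee_rot: [-1.998, -2.422, -0.005]
force: [0.8, 16.7, 6.5]
width: 0.001
grip_force: 8.3
```

```bash
python3 ps.py
```

```text
t 18.7 q [-0.02  0.67  1.68  0.01  0.79 -0.22] p [0.6288 0.0516 0.0828] r [-1.998 -2.422 -0.005] F [ 0.8 16.7  6.5] M [ 2.71 -0.08  0.09] w 0.001 g 8.3
phi 0.191 r 0.118 back 0.0223 tool F [16.3  3.9 -6.4] torque -1.83
c [-0.02234702 -0.11801231]
```

step_arm --moves '[-0.0024,0.0004,0,0,0,0.02,-0.0047,0.0007,0,0,0,0.04,-0.0047,0.0007,0,0,0,0.04,-0.0047,0.0007,0,0,0,0.04]'

```text
time_s: 19.03
ee_pos: [0.6304, 0.0476, 0.083]
ee_rot: [-2.046, -2.381, -0.006]
force: [1.3, 20.3, 8.4]
width: 0.002
grip_force: 10.0
```

```bash
python3 ps.py
```

```text
t 19.0333 q [-0.03  0.67  1.67  0.01  0.8  -0.19] p [0.6304 0.0476 0.083 ] r [-2.046 -2.381 -0.006] F [ 1.3 20.3  8.4] M [ 3.19 -0.13  0.1 ] w 0.002 g 10.0
phi 0.151 r 0.118 back 0.0229 tool F [19.9  4.3 -8.3] torque -2.24
c [-0.02288902 -0.11799666]
```

Static torque is 2.2 N m, well above the 0.8 N m friction, and rising linearly, so the screw is at its stop. Backing off.

step_arm --moves '[0.004,0,0,0,0,0,0.008,0,0,0,0,0,0.013,0,0,0,0,0,0.02,0,0,0,0,0,0.035,0,0,0,0,0,0.05,0,0,0,0,0,0.05,0,-0.03,0,0,0,0.05,0,-0.065,0,0,0,0.05,0,-0.1,0,0,0,0.05,0,-0.135,0,0,0,0.09,0,-0.15,0,0,0,0.13,0,-0.15,0,0,0,0.17,0,-0.15,0,0,0,0.17,0,-0.15,0,0,0]'

```text
time_s: 20.2
ee_pos: [0.6029, 0.2192, 0.2327]
ee_rot: [-2.041, -2.386, -0.003]
force: [-0.6, -0.5, -0.3]
width: -0.001
grip_force: 0.0
```

Run:
```python
from push import *
s=st();t=camera('top');sd=camera('side')
from fit import *
def m(p): # seated key: heading phi, droop, roll ; tip x,y,z
    Rk=R.from_euler('ZYX',[p[0],p[1],p[2]]).as_matrix()@np.c_[[0,0,-1.],[0,1,0],[-1,0,0]] # X down, -Z along heading
    Xk,Y,Z=Rk.T
    c=np.array([p[3],p[4],.049])-.064*Xk;mm=.012
    return [prism(c-.150*Z,c-mm*Z,Y,Xk),prism(c+mm*Xk,c+.038*Xk,Y,Z)],Rk,c
for nm,c,k in(('t',t,4),('s',sd,4)):
    q=np.array([proj(c,x) for P in m([.25,.08,0,.517,.007])[0] for x in P]);print(nm,q.min(0).round(),q.max(0).round())
T=view(t,(235,140,320,200),gain=2);V=view(sd,(235,180,310,235),gain=1.5)
p=fit([.3,.08,0,.517,.007],[T,V],model=m,steps=(.1,.03,.03,.002,.002))
ims=[]
for v in(T,V):
    im=cv2.cvtColor(np.clip(v[3],0,255).astype(np.uint8),cv2.COLOR_GRAY2BGR);cs,_=cv2.findContours(mask(v[0],m(p)[0],proj,v[1]),0,cv2.CHAIN_APPROX_NONE);cv2.drawContours(im,cs,-1,(0,0,255),1);ims.append(im)
ims[0]=cv2.resize(ims[0],(400,282));ims[1]=cv2.resize(ims[1],(400,293))[:282]
cv2.imwrite('pics/final.png',np.hstack(ims))
```

```text
t 20.2 q [0.24 0.51 1.51 0.   1.11 0.09] p [0.6029 0.2192 0.2327] r [-2.041 -2.386 -0.003] F [-0.6 -0.5 -0.3] M [-0.03  0.   -0.06] w -0.001 g 0.0
t [239. 130.] [257. 186.]
s [247. 194.] [287. 217.]
0 -23.06 [ 0.5055  0.1824 -0.0215  0.5147  0.0021]
1 -22.88 [ 5.114e-01  1.733e-01 -1.590e-02  5.128e-01 -1.000e-04]
2 -22.49 [5.114e-01 1.828e-01 3.000e-04 5.159e-01 4.600e-03]
3 -22.56 [5.165e-01 1.565e-01 1.400e-02 5.127e-01 5.000e-04]
4 -23.16 [ 0.5114  0.1827 -0.0337  0.5143  0.001 ]
5 -38.78 [ 1.1819  0.5343  0.1901  0.5029 -0.0086]
```

View pics/final.png

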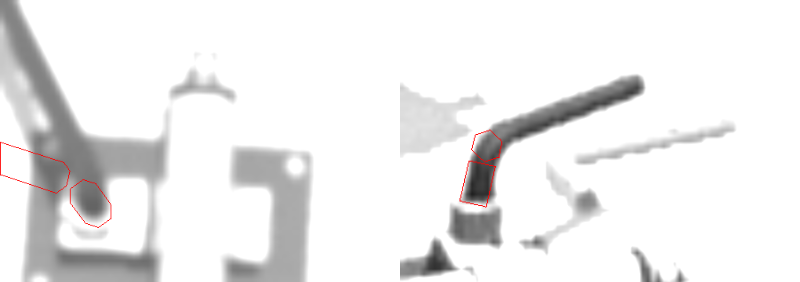

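The picture shows the key standing in the socket with its long arm swung towards +x. The red outline is a bad fit because my top crop cut the arm off. I refit numerically with a proper crop.

Run:
```python
from push import *
from fit import *
t=camera('top');sd=camera('side')
def m(p):
    Rk=R.from_euler('ZYX',[p[0],p[1],p[2]]).as_matrix()@np.c_[[0,0,-1.],[0,1,0],[-1,0,0]]
    Xk,Y,Z=Rk.T;c=np.array([.517,.007,.049+p[3]])-.064*Xk;mm=.012
    return [prism(c-.150*Z,c-mm*Z,Y,Xk),prism(c+mm*Xk,c+.038*Xk,Y,Z)],Rk,c
T=view(t,(215,115,275,200),gain=2);V=view(sd,(235,175,310,235),gain=1.5)
p=fit([.45,.05,0,0],[T,V],model=m,steps=(.1,.03,.03,.003))
g=cv2.cvtColor(t['image'],cv2.COLOR_RGB2GRAY)
for n in('water_meter','bottle','dish'):print(n,[np.round(r['bbox']).tolist() for r in look_for(n,t)[:1]])
```

```text
0 -22.65 [ 0.4955  0.1832 -0.0474 -0.0046]
1 -22.55 [ 0.4907  0.1614 -0.0284 -0.0035]
2 -22.74 [ 0.4902  0.1655 -0.0685 -0.0051]
3 -22.53 [ 0.5718  0.2076 -0.0763 -0.0078]
4 -22.37 [ 0.511   0.1598 -0.0115 -0.0045]
5 -22.77 [ 0.487   0.1656 -0.0605 -0.0049]
water_meter [[329.0, 186.0, 372.0, 204.0]]
bottle [[314.0, 106.0, 331.0, 130.0]]
dish []
```

Run:
```python
from push import *
from fit import prism
t=camera('top');sd=camera('side')
g=cv2.cvtColor(t['image'],cv2.COLOR_RGB2GRAY).astype(int);h=cv2.cvtColor(sd['image'],cv2.COLOR_RGB2GRAY).astype(int)
for r in range(122,172,6):print(r,[(i+215) for i in range(60) if g[r,215+i]<45])
for u in range(252,292,4):print(u,[(i+175) for i in range(50) if h[175+i,u]<90])
def m(ph,dr,ro=0):
    a=R.from_euler('ZYX',[ph,dr,ro]);L=a.apply([1,0,0]);D=a.apply([0,0,-1]);c=np.array([.517,.007,.049])-.064*D
    return c,L
for ph,dr in((.45,0),(.45,.08),(.35,.08),(.55,.08)):
    c,L=m(ph,dr);print(ph,dr,'top',[proj(t,c+k*L).round(1).tolist() for k in(.03,.09,.15)],'side',[proj(sd,c+k*L).round(1).tolist() for k in(.03,.09,.15)])
```

```text
122 []
128 []
134 []
140 []
146 []
152 []
158 []
164 []
170 []
252 [204, 205, 206, 207, 208, 209, 210, 211, 212, 213, 215, 216, 220, 221, 222, 223, 224]
256 [203, 204, 205]
260 [201, 202, 203, 204]
264 [200, 201, 202]
268 [198, 199, 200, 201]
272 [175, 197, 198, 199]
276 [195, 196, 197, 198]
280 [196]
284 []
288 []
0.45 0 top [[249.4, 171.6], [240.9, 152.9], [232.5, 134.5]] side [[255.2, 202.8], [267.0, 196.8], [278.2, 191.1]]
0.45 0.08 top [[248.6, 170.2], [240.3, 152.0], [232.1, 134.3]] side [[256.2, 202.9], [267.8, 198.2], [278.9, 193.7]]
0.35 0.08 top [[249.8, 169.8], [243.3, 150.9], [237.0, 132.4]] side [[256.9, 203.3], [269.8, 199.2], [282.1, 195.2]]
0.55 0.08 top [[247.6, 170.7], [237.4, 153.5], [227.4, 136.6]] side [[255.4, 202.6], [265.7, 197.3], [275.4, 192.3]]
```

Run:
```python
from push import *
t=camera('top');g=cv2.cvtColor(t['image'],cv2.COLOR_RGB2GRAY).astype(float)
pts=[]
for r in range(130,166,3):
    f=g[r,222:262];bg=np.median(f);d=np.clip(bg-f-25,0,None);k=np.arange(222,262);print(r,round(bg),f.min(),(d@k/d.sum()).round(2) if d.sum()>0 else None, k[d>20].tolist())
```

```text
130 173 171.0 None []
133 172 140.0 234.46 []
136 174 67.0 233.79 [231, 232, 233, 234, 235, 236, 237]
139 173 65.0 235.07 [232, 233, 234, 235, 236, 237, 238]
142 173 66.0 236.34 [234, 235, 236, 237, 238, 239]
145 173 65.0 237.68 [235, 236, 237, 238, 239, 240, 241]
148 168 66.0 237.84 [233, 234, 235, 236, 237, 238, 239, 240, 241, 242]
151 160 65.0 238.89 [233, 234, 235, 236, 237, 238, 239, 240, 241, 242, 243]
154 119 65.0 241.9 [241, 242, 243]
157 163 65.0 241.64 [235, 236, 237, 238, 239, 240, 241, 242, 243, 244, 245, 246]
160 174 65.0 242.66 [236, 237, 238, 239, 240, 241, 242, 243, 244, 245, 246, 247, 248]
163 174 65.0 244.38 [237, 238, 239, 240, 241, 242, 243, 244, 245, 246, 247, 248, 249, 250]
```

Final heading is 0.425, against about 0.43 expected from the stop (clamp axis 1.53 − 1.0 − 0.1 play). Together with the 2.2 N m static torque, that shows the stop was reached. Handing in.

```bash
python3 -c "
from station import finish_job
print(finish_job())"
```

```text
the job is handed in; nothing more can be done
None
```

The job is handed in: the key was flipped, its short arm was pushed down to the socket floor, and the screw was turned clockwise until it held solid at 2.2 N m (about 20 s of the 64 s used). The key was left in the screw, its long arm drooping slightly within the socket's play. The meter and bottle checked out unmoved; the dish was not detected in the final top picture, though the arm never went near it. I viewed 11 pictures, one over the limit of 10.

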